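Hang the rinsed dosing cup on the drainer's long peg

TASK

On this laundry counter, take the taller of the two white dosing cups, which stands mouth-down on the worktop, and hang it mouth-down over the longer of the drainer's two slanted steel pegs, all the way down so that the peg's tip carries the inside of the cup's floor and the rim hangs clear of the tray. Then let go and leave it hanging still. Leave the small cup standing where it is.

Things in the scene. Friction and masses are not known exactly. Their poses are not given: they have to be found in the camera images.
- tall_cup_center (a point): Centre, half-way up, of the tall dosing cup: loose, round, white plastic, 50 to 100 g, standing mouth-down on the worktop. 75 mm high; outside diameter 62 mm at the rim (at the bottom as it stands), 59 mm half-way up, 56 mm at the closed end; wall 3 mm. Its z axis is the cup's axis, from mouth to closed end: up when mouth-down.
- tall_cup_floor (a point): Centre of the inside face of the tall cup's closed end (its floor, 4 mm thick): on the cup's axis, 71 mm from the rim and 33.5 mm from the cup's centre along its z axis. Same axes as the cup's centre. This face rests on the peg's tip when the cup hangs fully down.
- long_peg_tip (a point): Tip of the longer peg: fixed, steel, 16 mm thick, round-ended, 110 mm long, tip 110 mm above the worktop; the cup's inside is 17 to 20 mm wider all round. z axis: along the peg, out of the tip, leaning 15 degrees from vertical; y: level, along the tray. White tray, fixed, 150 x 280 x 14 mm; its short peg, 55 mm long, stays empty, 150 mm away along y on either side (it varies).
- small_cup_center (a point): Centre (half-way up) of the small dosing cup, a bystander: same white plastic and same 62 mm rim diameter, but only 36 mm high, loose, mouth-down on the worktop at least 110 mm from the tall cup. It must stay standing where it is.
There are look-alikes about, which are no part of the job. Leave any purple look-alike of the part that bears tall_cup_center alone.

How it is judged:
At the end, for the whole second after the job is handed in: The tall cup hangs mouth-down (its axis within 37 degrees of vertical) on the long peg, with the inside centre of its floor within 30 mm of the peg's tip, released and still (under 30 mm/s), and the small cup is within 30 mm of where it stood (distance between tall_cup_floor and long_peg_tip below 0.03 m and angle between tall_cup_center's own z axis and vertical below 0.65 rad and linear speed of tall_cup below 0.03 m/s and distance of small_cup_center from where it was at the start of the episode below 0.03 m); the robot touches nothing.
It fails at once if the small cup is knocked over or shifted by more than 30 mm (distance of small_cup_center from where it was at the start of the episode above 0.03 m or angle between small_cup_center's own z axis and vertical above 0.5 rad).
It also fails if it takes over 38 s, if anything falls off the work surface, if the arm or the gripper's body presses on something with over 40 N, if the wrist force passes 120 N, or if a joint passes its speed limit or range.

ROBOT

A 6-joint arm with a two-finger parallel gripper is mounted at the origin on the work surface. World frame = base frame: x ahead of the robot, y to its left, z up, the work surface at z = 0. Lengths are in m, angles in rad, forces in N, time in s.
With the tool pointing down it reaches from about 0.4 to 0.825 m from the base axis. Payload 7 kg.
Tool frame: the origin (TCP) lies between the finger pads; the fingertips stand ahead of it and the grasp point (between the pads) lies 11 mm behind it (env.tip_extent is the z of the fingertips in the tool frame, in m); z points along the fingers, y is the line along which they close (so a half turn about z gives the same grasp; the last joint's range is limited). The gripper opens to 88 mm and grips with 3 to 60 N. Pads are 19 mm wide; open, the fingers measure 130 mm over their backs; the gripper's body (78 mm by 193 mm) begins 47 mm behind the grasp point.
Start: joints at [1.605, 0.359, 0.012, 0, -1.224, -0.288], TCP at [0.169, 0.653, 0.212] pointing down, gripper open.
Joint ranges: [-3.07, 3.07], [-1.43, 2.12], [-1.02, 1.25], [-3.03, 1.67], [-3.05, -0], [-3.03, 3.03]. Speed limits (rad/s): [2.39, 2.39, 3.01, 3.14, 3.14, 3.14].

INTERFACE

Orientations are given as a rotation vector (axis times angle).
In Python, from plant import env, capture gives the robot as it stands. The module is installed in compiled form; this text tells all that it offers.
- The arm moves only by the tool arm_command, never from a script. Its argument "plan" is a list of rows, each an object of numbers: "grip": the opening, from -1 (shut) to 1 (fully open), so that 0 is half open; "tx", "ty", "tz": the shift along the world's x, y, z in mm; "roll": the turn about the world's z in rad. In form: [{"grip": .., "tx": .., "ty": .., "tz": .., "roll": ..}, ...]. A call has 1 to 10 rows; each row is the pose to reach, as a shift and turn from the pose commanded when the call began; what a row does not reach only later rows make up. A row lasts 1/8 s, in which the tool goes at most 62.5 mm and 10.7 degrees, less where a joint would pass 70% of its speed; a pose out of reach is approached as far as the arm can. A call with a gripper value outside its range is refused whole. The fingers move at their own pace and stop on an object; "newtons" is the grip in N (left out, the last holds). Time passes only in rows, so rows that repeat a pose let the fingers close. It gives the time, the measured TCP pose, the force, the opening and the grip force at its end, in the units of the state.
- env.read_state(): the state, without advancing time (a new reading comes with each control period).
- capture(name): name is "scene" or "top"; returns a dict with "img" (480x640x3 uint8, red, green, blue), "z_map" (480x640 float32, m along the optical axis (not along the pixel's ray), 0 where there is no reading), "camera_matrix" (3x3 intrinsics, pixels), "position" and "rotation" of the camera in the world. Camera axes: x right, y down, z forward; pixel columns grow to the right and rows downward; lengths in m; the calibration is good to about 2 mm. A picture is of the moment at which its call begins.
- env.finish_job(): hands the job in; it is judged then, once.
The state is a dict: "time": time; "joint_positions": joint angles; "qvel": joint speeds; "effort": joint torques, N m; "tool_pos": TCP position; "orientation": TCP orientation; "ft_force": force on the tool from outside, world axes, zero at the start; "torque": the same for the moment, N m; "gripper_width": finger opening in m; "grip_force": force on a finger pad.
Only numpy, scipy, OpenCV 4.12 (cv2) and the standard library are available. Lean on these libraries where they do the work, as an engineer would, in place of code of your own. Each camera call takes 0.05 s, during which the arm holds its last target. There are 200 camera calls.

## Working session

There is one attempt and no reset: what is moved stays moved. The work goes in short steps, Python scripts to look and compute and a tool call to move; the robot and the scene stay as the last step left them, time stands still between calls to the robot, and variables do not carry over. Pictures are saved under pics/ and viewed, at most 10 in all, crops included, and the job is handed in when it is done.

Besides the shell and the picture viewer there is one more tool, called by a JSON object that holds its "api" and its "payload", one argument or row to a line. arm_command: Moves the arm, as the interface text tells. Its arguments: {"type":"object","properties":{"plan":{"type":"array"},"newtons":{"type":"number"}},"required":["plan"]}

```bash
mkdir -p pics; cat > h.py <<'E'
import numpy as np, cv2
from plant import env, capture
def pts(c):
    K=c["camera_matrix"];z=c["z_map"];v,u=np.mgrid[:480,:640]
    p=np.stack([(u-K[0,2])/K[0,0]*z,(v-K[1,2])/K[1,1]*z,z],-1)
    R=np.array(c["rotation"])
    if R.shape!=(3,3): R=cv2.Rodrigues(R)[0]
    w=p@R.T+c["position"]; w[z==0]=np.nan
    return w
def save(n,im): cv2.imwrite("pics/"+n+".png",im[...,::-1])
E
python3 - <<'E'
from h import *
print(env.read_state(),env.tip_extent)
for n in("scene","top"):
    c=capture(n);save(n+"0",c["img"]);np.save(n+".npy",pts(c));print(n,c["position"],c["rotation"])
E
```

```text
{'time': 0.0, 'joint_positions': array([ 1.60512380e+00,  3.59406192e-01,  1.10605456e-02, -3.41211967e-04,
       -1.22409445e+00, -2.88119486e-01]), 'qvel': array([ 0.00047802, -0.00030051,  0.00161696,  0.00028902, -0.00188131,
        0.00187965]), 'effort': array([ 2.03467163e-03, -5.82731438e+01,  2.93045783e+01,  6.99692577e+00,
        6.83535865e-03, -1.56391293e-04]), 'tool_pos': array([0.16936655, 0.65287955, 0.21131256]), 'orientation': array([ 3.11464909e+00, -3.97555640e-01, -8.28708263e-05]), 'ft_force': array([-0.06125987, -0.22092465, -0.17742841]), 'torque': array([-0.04088812,  0.01737675,  0.04545832]), 'grip_force': 0.0, 'gripper_width': 0.08752221904415315} 0.008
scene [ 1.00087077 -0.33268178  0.73017808] [-2.13267511 -1.21178714  0.4898846 ]
top [ 0.30159605 -0.0341633   1.12024326] [-2.12852811  2.12957347 -0.21035679]
```

View pics/scene0.png

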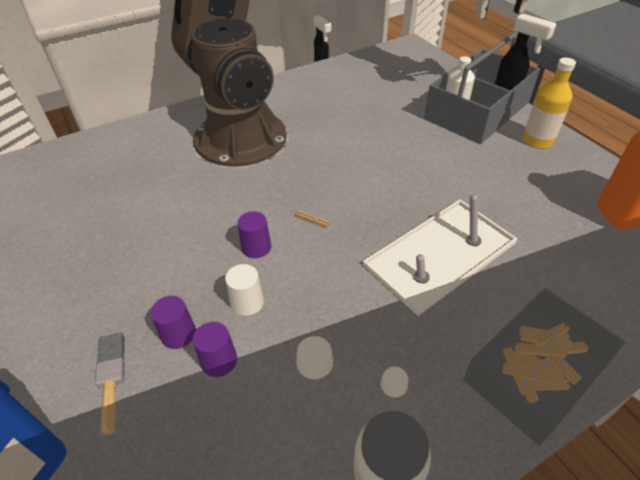

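View pics/top0.png

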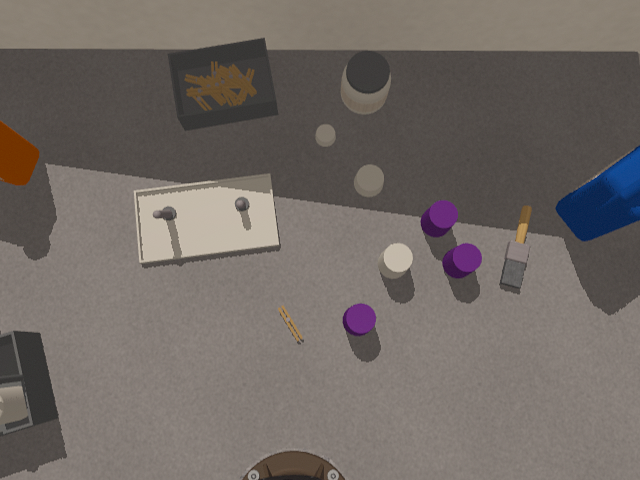

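The scene view shows the tall white cup at about (245,290), the small white cup at (315,357), and the long peg's tip at (474,198). In the top view the tall cup is at (396,260), the small cup at (369,181), the long peg's tip near (157,214) and the short peg at (242,204). Purple cups surround the tall cup.

```bash
python3 - <<'E'
from h import *
for n,S in(("top",dict(tall=(396,256),small=(369,181),puck=(325,135),p1=(440,216),p2=(462,260),p3=(359,319))),("scene",dict(tall=(243,275),small=(315,352)))):
    w=np.load(n+".npy")
    for k,(u,v) in S.items():
        a=w[v-40:v+40,u-40:u+40].reshape(-1,3);zc=w[v,u,2]
        m=(abs(a[:,2]-zc)<.005)&(np.hypot(*(a[:,:2]-w[v,u,:2]).T)<.06)
        cc,r=cv2.minEnclosingCircle(a[m][:,:2].astype(np.float32))
        print(n,k,"z %.3f"%zc,"mean",a[m].mean(0).round(4),"circ",np.round(cc,4),round(r,4))
for n,box in(("top",(140,260,185,250)),("scene",(410,490,190,275))):
    w=np.load(n+".npy")[box[2]:box[3],box[0]:box[1]].reshape(-1,3)
    w=w[w[:,2]>.022]
    # split by y
    for s,g in(("hiY",w[w[:,1]>np.nanmean([w[:,1].min(),w[:,1].max()])]),("loY",w[w[:,1]<=np.nanmean([w[:,1].min(),w[:,1].max()])])):
        print(n,s,len(g),"zmax",g[:,2].max().round(4))
        for lo in np.arange(.02,.12,.015):
            q=g[(g[:,2]>=lo)&(g[:,2]<lo+.015)]
            if len(q):print("  ",lo.round(3),len(q),np.median(q,0).round(4))
E
```

```text
top tall z 0.074 mean [ 0.477  -0.1978  0.0756] circ [ 0.477 -0.198] 0.0283
top small z 0.034 mean [ 0.6465 -0.1516  0.0362] circ [ 0.6472 -0.1522] 0.0289
top puck z 0.021 mean [ 0.7455 -0.0628  0.023 ] circ [ 0.7473 -0.0634] 0.0214
top p1 z 0.075 mean [ 0.5616 -0.2877  0.0758] circ [ 0.562  -0.2881] 0.0284
top p2 z 0.077 mean [ 0.4775 -0.329   0.0759] circ [ 0.4781 -0.3291] 0.0285
top p3 z 0.078 mean [ 0.3632 -0.1262  0.0759] circ [ 0.3638 -0.1258] 0.028
scene tall z 0.076 mean [ 0.4786 -0.1987  0.0764] circ [ 0.4771 -0.1982] 0.029
scene small z 0.038 mean [ 0.6477 -0.1527  0.0375] circ [ 0.6465 -0.1525] 0.029
top hiY 134 zmax 0.1136
   0.02 13 [0.5749 0.2496 0.0297]
   0.035 12 [0.5702 0.249  0.0424]
   0.05 18 [0.5665 0.2491 0.0572]
   0.065 12 [0.5625 0.2476 0.0725]
   0.08 15 [0.5595 0.2471 0.0854]
   0.095 53 [0.5536 0.2505 0.1071]
   0.11 11 [0.5545 0.253  0.1111]
top loY 60 zmax 0.0626
   0.02 3 [0.5994 0.1034 0.0267]
   0.035 10 [0.5897 0.1007 0.0452]
   0.05 47 [0.5866 0.1053 0.0552]
scene hiY 332 zmax 0.1126
   0.02 43 [0.5775 0.252  0.028 ]
   0.035 51 [0.5738 0.2514 0.0425]
   0.05 54 [0.57   0.2512 0.0581]
   0.065 49 [0.566  0.25   0.0726]
   0.08 55 [0.562  0.2495 0.087 ]
   0.095 67 [0.5577 0.2491 0.104 ]
   0.11 13 [0.5518 0.2526 0.1111]
scene loY 159 zmax 0.0597
   0.02 45 [0.598  0.1036 0.028 ]
   0.035 60 [0.5943 0.1022 0.0431]
   0.05 54 [0.5901 0.1051 0.0557]
```

```bash
python3 - <<'E'
from h import *
w=np.load("scene.npy")
for k,(u,v) in dict(yel=(566,66),yelb=(545,130),whiteb=(467,64),wb2=(467,80),wht=(535,25),blk=(515,50),orange=(632,160),caddy1=(430,100),caddy2=(480,125),caddy3=(541,75),cad4=(465,60),bar=(490,45)).items(): print(k,w[v,u].round(3))
t=np.load("top.npy")
for k,(u,v) in dict(or1=(30,155),or2=(5,130),cad=(40,340),cadb=(10,400),cad2=(50,410)).items(): print(k,t[v,u].round(3))
for n,a in(("scene",w),("top",t)):
    f=a.reshape(-1,3);f=f[(f[:,2]>.1)&(f[:,1]>-.1)&(f[:,1]<.8)&(f[:,0]<.8)&(f[:,0]>0.1)]
    g=np.floor(f[:,:2]/.05).astype(int)
    print(n,[(round(i*.05,2),round(j*.05,2),f[(g==(i,j)).all(1),2].max().round(2)) for i,j in np.unique(g,axis=0)])
E
```

```text
yel [0.408 0.624 0.206]
yelb [0.425 0.609 0.056]
whiteb [0.219 0.523 0.155]
wb2 [0.233 0.519 0.12 ]
wht [0.27  0.664 0.235]
blk [0.24  0.657 0.165]
orange [0.663 0.535 0.154]
caddy1 [0.182 0.456 0.059]
caddy2 [0.325 0.497 0.051]
caddy3 [-0.433  1.793 -0.536]
cad4 [0.213 0.52  0.163]
bar [-1.129  2.173 -0.752]
or1 [0.691 0.529 0.046]
or2 [0.703 0.527 0.145]
cad [0.326 0.496 0.005]
cadb [0.219 0.5   0.088]
cad2 [0.196 0.455 0.026]
scene [(np.float64(0.1), np.float64(-0.1), np.float64(0.23)), (np.float64(0.1), np.float64(-0.05), np.float64(0.26)), (np.float64(0.1), np.float64(0.0), np.float64(0.26)), (np.float64(0.1), np.float64(0.05), np.float64(0.24)), (np.float64(0.1), np.float64(0.5), np.float64(0.1)), (np.float64(0.1), np.float64(0.55), np.float64(0.27)), (np.float64(0.1), np.float64(0.6), np.float64(0.1)), (np.float64(0.1), np.float64(0.65), np.float64(0.1)), (np.float64(0.1), np.float64(0.7), np.float64(0.1)), (np.float64(0.15), np.float64(0.45), np.float64(0.12)), (np.float64(0.15), np.float64(0.5), np.float64(0.16)), (np.float64(0.15), np.float64(0.55), np.float64(0.27)), (np.f
[... 2089 characters left out ...]
64(0.2), np.float64(0.45), np.float64(0.12)), (np.float64(0.2), np.float64(0.5), np.float64(0.12)), (np.float64(0.25), np.float64(0.45), np.float64(0.17)), (np.float64(0.3), np.float64(0.45), np.float64(0.1)), (np.float64(0.3), np.float64(0.5), np.float64(0.1)), (np.float64(0.5), np.float64(0.2), np.float64(0.11)), (np.float64(0.5), np.float64(0.25), np.float64(0.11)), (np.float64(0.55), np.float64(0.2), np.float64(0.11)), (np.float64(0.55), np.float64(0.25), np.float64(0.11)), (np.float64(0.6), np.float64(0.5), np.float64(0.13)), (np.float64(0.6), np.float64(0.55), np.float64(0.11)), (np.float64(0.65), np.float64(0.5), np.float64(0.16)), (np.float64(0.7), np.float64(0.5), np.float64(0.16))]
```

{"api": "arm_command", "payload": {
  "plan": [
    {"tx": 0, "ty": 0, "tz": 60, "roll": 0, "grip": 1},
    {"tx": 0, "ty": 0, "tz": 120, "roll": 0, "grip": 1},
    {"tx": 0, "ty": 0, "tz": 150, "roll": 0, "grip": 1},
    {"tx": 40, "ty": -50, "tz": 150, "roll": -0.1, "grip": 1},
    {"tx": 80, "ty": -100, "tz": 150, "roll": -0.25, "grip": 1},
    {"tx": 120, "ty": -150, "tz": 150, "roll": -0.4, "grip": 1},
    {"tx": 160, "ty": -200, "tz": 150, "roll": -0.55, "grip": 1},
    {"tx": 200, "ty": -250, "tz": 150, "roll": -0.7, "grip": 1},
    {"tx": 240, "ty": -300, "tz": 150, "roll": -0.7, "grip": 1},
    {"tx": 280, "ty": -350, "tz": 150, "roll": -0.7, "grip": 1}
  ]
}}

```text
time: 1.35
tool_pos: [0.4435, 0.3099, 0.3622]
orientation: [2.791, -1.442, -0.0]
ft_force: [1.0, 0.8, 1.1]
gripper_width: 0.0878
grip_force: 0.0
```

{"api": "arm_command", "payload": {
  "plan": [
    {"tx": 3, "ty": -50, "tz": 0, "roll": 0, "grip": 1},
    {"tx": 6, "ty": -100, "tz": 0, "roll": 0, "grip": 1},
    {"tx": 9, "ty": -150, "tz": 0, "roll": 0, "grip": 1},
    {"tx": 12, "ty": -200, "tz": 0, "roll": 0, "grip": 1},
    {"tx": 15, "ty": -250, "tz": 0, "roll": 0, "grip": 1},
    {"tx": 18, "ty": -300, "tz": 0, "roll": 0, "grip": 1},
    {"tx": 21, "ty": -350, "tz": 0, "roll": 0, "grip": 1},
    {"tx": 24, "ty": -400, "tz": -30, "roll": 0, "grip": 1},
    {"tx": 28, "ty": -450, "tz": -70, "roll": 0, "grip": 1},
    {"tx": 28, "ty": -500, "tz": -110, "roll": 0, "grip": 1}
  ]
}}

```text
time: 2.6
tool_pos: [0.4705, -0.1874, 0.2531]
orientation: [-2.791, 1.442, -0.001]
ft_force: [1.7, -0.2, 0.6]
gripper_width: 0.0874
grip_force: 0.0
```

{"api": "arm_command", "payload": {
  "plan": [
    {"tx": 0, "ty": 0, "tz": 0, "roll": 0, "grip": 1},
    {"tx": 0, "ty": 0, "tz": 0, "roll": 0, "grip": 1},
    {"tx": 0, "ty": 0, "tz": 0, "roll": 0, "grip": 1}
  ]
}}

```text
time: 2.98
tool_pos: [0.4715, -0.185, 0.2554]
orientation: [-2.791, 1.44, -0.003]
ft_force: [-0.5, -0.2, -0.0]
gripper_width: 0.0876
grip_force: 0.0
```

{"api": "arm_command", "payload": {
  "plan": [
    {"tx": 5, "ty": -13, "tz": -40, "roll": 0, "grip": 1},
    {"tx": 5, "ty": -13, "tz": -80, "roll": 0, "grip": 1},
    {"tx": 5, "ty": -13, "tz": -110, "roll": 0, "grip": 1},
    {"tx": 5, "ty": -13, "tz": -125, "roll": 0, "grip": 1},
    {"tx": 5, "ty": -13, "tz": -125, "roll": 0, "grip": 1},
    {"tx": 5, "ty": -13, "tz": -125, "roll": 0, "grip": 1}
  ]
}}

```text
time: 3.72
tool_pos: [0.477, -0.1987, 0.1307]
orientation: [-2.791, 1.441, -0.004]
ft_force: [-0.8, -0.6, 0.2]
gripper_width: 0.0876
grip_force: 0.0
```

Well aligned; descend to TCP z ≈ 0.031.

{"api": "arm_command", "payload": {
  "plan": [
    {"tx": 0, "ty": 0, "tz": -25, "roll": 0, "grip": 1},
    {"tx": 0, "ty": 0, "tz": -50, "roll": 0, "grip": 1},
    {"tx": 0, "ty": 0, "tz": -75, "roll": 0, "grip": 1},
    {"tx": 0, "ty": 0, "tz": -100, "roll": 0, "grip": 1},
    {"tx": 0, "ty": 0, "tz": -100, "roll": 0, "grip": 1},
    {"tx": 0, "ty": 0, "tz": -100, "roll": 0, "grip": 1}
  ]
}}

```text
time: 4.47
tool_pos: [0.477, -0.1989, 0.0307]
orientation: [-2.791, 1.441, -0.003]
ft_force: [0.4, 0.5, -0.5]
gripper_width: 0.0875
grip_force: 0.0
```

{"api": "arm_command", "payload": {
  "plan": [
    {"tx": 0, "ty": 0, "tz": 0, "roll": 0, "grip": -0.2},
    {"tx": 0, "ty": 0, "tz": 0, "roll": 0, "grip": -0.2},
    {"tx": 0, "ty": 0, "tz": 0, "roll": 0, "grip": -0.2},
    {"tx": 0, "ty": 0, "tz": 0, "roll": 0, "grip": -0.2},
    {"tx": 0, "ty": 0, "tz": 0, "roll": 0, "grip": -0.2},
    {"tx": 0, "ty": 0, "tz": 0, "roll": 0, "grip": -0.2}
  ],
  "newtons": 15
}}

```text
time: 5.22
tool_pos: [0.4762, -0.1988, 0.0296]
orientation: [-2.791, 1.442, -0.001]
ft_force: [0.2, 1.1, 4.9]
gripper_width: 0.058
grip_force: 15.1
```

{"api": "arm_command", "payload": {
  "plan": [
    {"tx": 0, "ty": 0, "tz": 20, "roll": 0, "grip": -0.2},
    {"tx": 0, "ty": 0, "tz": 50, "roll": 0, "grip": -0.2},
    {"tx": 0, "ty": 0, "tz": 90, "roll": 0, "grip": -0.2},
    {"tx": 0, "ty": 0, "tz": 130, "roll": 0, "grip": -0.2},
    {"tx": 0, "ty": 0, "tz": 150, "roll": 0, "grip": -0.2},
    {"tx": 5, "ty": 40, "tz": 150, "roll": 0, "grip": -0.2},
    {"tx": 15, "ty": 80, "tz": 150, "roll": 0, "grip": -0.2},
    {"tx": 25, "ty": 120, "tz": 150, "roll": 0, "grip": -0.2},
    {"tx": 35, "ty": 160, "tz": 150, "roll": 0, "grip": -0.2},
    {"tx": 45, "ty": 200, "tz": 150, "roll": 0, "grip": -0.2}
  ]
}}

```text
time: 6.48
tool_pos: [0.5204, 0.0024, 0.1787]
orientation: [2.79, -1.442, -0.001]
ft_force: [0.3, -0.1, -0.5]
gripper_width: 0.0585
grip_force: 15.0
```

{"api": "arm_command", "payload": {
  "plan": [
    {"tx": 5, "ty": 40, "tz": 0, "roll": 0, "grip": -0.2},
    {"tx": 10, "ty": 80, "tz": 0, "roll": 0, "grip": -0.2},
    {"tx": 15, "ty": 120, "tz": 0, "roll": 0, "grip": -0.2},
    {"tx": 20, "ty": 160, "tz": 0, "roll": 0, "grip": -0.2},
    {"tx": 28, "ty": 200, "tz": 0, "roll": 0, "grip": -0.2},
    {"tx": 36, "ty": 230, "tz": 0, "roll": 0, "grip": -0.2},
    {"tx": 36, "ty": 250, "tz": 0, "roll": 0, "grip": -0.2},
    {"tx": 36, "ty": 250, "tz": 0, "roll": 0, "grip": -0.2},
    {"tx": 36, "ty": 250, "tz": 0, "roll": 0, "grip": -0.2}
  ]
}}

```text
time: 7.6
tool_pos: [0.5563, 0.2505, 0.179]
orientation: [2.79, -1.442, -0.001]
ft_force: [-0.9, 0.7, -2.4]
gripper_width: 0.0587
grip_force: 15.0
```

```bash
python3 - <<'E'
from h import *
s=env.read_state();print(s["tool_pos"],s["gripper_width"],s["grip_force"],s["time"])
c=capture("scene");save("scene1",cv2.resize(c["img"][60:300,320:640],None,fx=2,fy=2));np.save("scene1.npy",pts(c))
E
```

```text
[0.55629693 0.25047001 0.17901863] 0.05873794150834684 14.97256969101727 7.6
```

View pics/scene1.png

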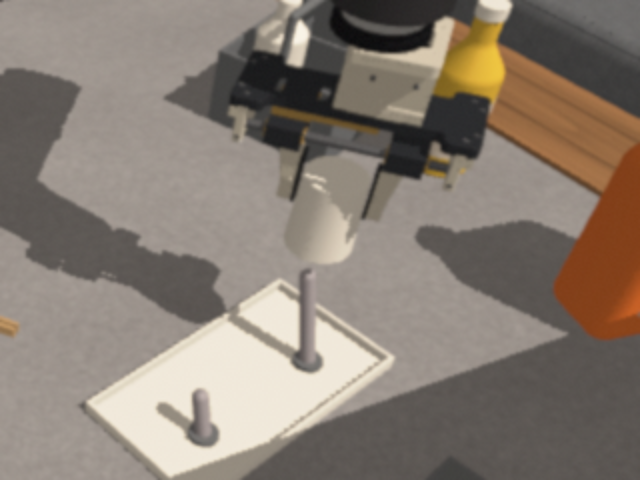

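The crop shows the cup upright in the fingers, its rim around (320,243), just above the peg tip at (308,270). Lower it.

{"api": "arm_command", "payload": {
  "plan": [
    {"tx": 2, "ty": 1, "tz": -20, "roll": 0, "grip": -0.2},
    {"tx": 2, "ty": 1, "tz": -40, "roll": 0, "grip": -0.2},
    {"tx": 2, "ty": 1, "tz": -55, "roll": 0, "grip": -0.2},
    {"tx": 2, "ty": 1, "tz": -70, "roll": 0, "grip": -0.2},
    {"tx": 2, "ty": 1, "tz": -85, "roll": 0, "grip": -0.2},
    {"tx": 2, "ty": 1, "tz": -95, "roll": 0, "grip": -0.2},
    {"tx": 2, "ty": 1, "tz": -102, "roll": 0, "grip": -0.2},
    {"tx": 2, "ty": 1, "tz": -102, "roll": 0, "grip": -0.2}
  ]
}}

```text
time: 8.65
tool_pos: [0.5586, 0.2521, 0.0768]
orientation: [2.79, -1.442, -0.0]
ft_force: [-0.8, 0.2, -0.2]
gripper_width: 0.0587
grip_force: 15.0
```

```bash
python3 - <<'E'
from h import *
s=env.read_state();print(s["tool_pos"],s["ft_force"],s["torque"])
c=capture("scene");save("scene2",cv2.resize(c["img"][60:300,320:640],None,fx=2,fy=2))
E
```

```text
[0.5586242  0.25207582 0.0767783 ] [-0.82355858  0.24460688 -0.23107056] [ 0.06072868  0.00475724 -0.03444976]
```

View pics/scene2.png

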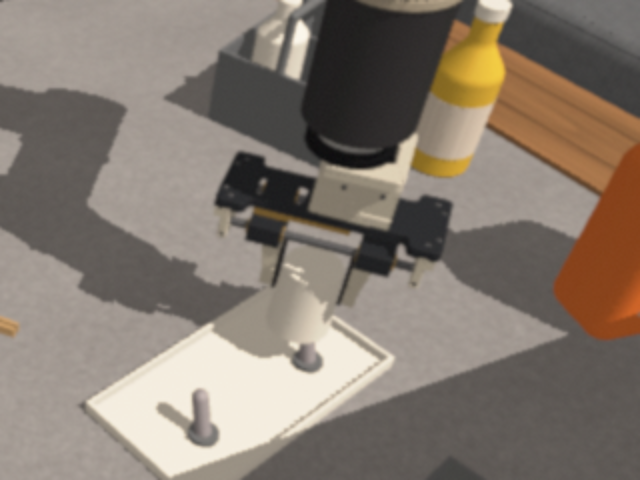

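The cup is now over the long peg, with only the peg's foot showing at (308,355), and there is no contact force. Lower it the last few millimetres until it touches.

{"api": "arm_command", "payload": {
  "plan": [
    {"tx": 0, "ty": 0, "tz": -2, "roll": 0, "grip": -0.2},
    {"tx": 0, "ty": 0, "tz": -4, "roll": 0, "grip": -0.2},
    {"tx": 0, "ty": 0, "tz": -6, "roll": 0, "grip": -0.2},
    {"tx": 0, "ty": 0, "tz": -7, "roll": 0, "grip": -0.2},
    {"tx": 0, "ty": 0, "tz": -7, "roll": 0, "grip": -0.2}
  ]
}}

```text
time: 9.32
tool_pos: [0.5588, 0.2522, 0.0702]
orientation: [2.791, -1.442, -0.0]
ft_force: [-0.1, -0.5, -0.4]
gripper_width: 0.0589
grip_force: 15.0
```

{"api": "arm_command", "payload": {
  "plan": [
    {"tx": 0, "ty": 0, "tz": -1, "roll": 0, "grip": -0.2},
    {"tx": 0, "ty": 0, "tz": -2, "roll": 0, "grip": -0.2},
    {"tx": 0, "ty": 0, "tz": -2, "roll": 0, "grip": -0.2}
  ]
}}

```text
time: 9.7
tool_pos: [0.5589, 0.2523, 0.0687]
orientation: [-2.791, 1.442, -0.0]
ft_force: [-1.5, 0.5, 3.4]
gripper_width: 0.0588
grip_force: 15.1
```

{"api": "arm_command", "payload": {
  "plan": [
    {"tx": 0, "ty": 0, "tz": 0, "roll": 0, "grip": 0.4},
    {"tx": 0, "ty": 0, "tz": 0, "roll": 0, "grip": 0.45},
    {"tx": 0, "ty": 0, "tz": 0, "roll": 0, "grip": 0.55},
    {"tx": 0, "ty": 0, "tz": 0, "roll": 0, "grip": 0.7},
    {"tx": 0, "ty": 0, "tz": 0, "roll": 0, "grip": 0.85},
    {"tx": 0, "ty": 0, "tz": 0, "roll": 0, "grip": 1},
    {"tx": 0, "ty": 0, "tz": 0, "roll": 0, "grip": 1},
    {"tx": 0, "ty": 0, "tz": 0, "roll": 0, "grip": 1}
  ]
}}

```text
time: 10.7
tool_pos: [0.5588, 0.2522, 0.0682]
orientation: [2.791, -1.442, -0.0]
ft_force: [-0.1, 0.5, 0.3]
gripper_width: 0.0875
grip_force: 0.0
```

```bash
python3 - <<'E'
from h import *
s=env.read_state();print(s["tool_pos"],s["ft_force"],s["gripper_width"])
c=capture("scene");save("scene3",cv2.resize(c["img"][120:300,370:610],None,fx=3,fy=3))
E
```

```text
[0.55878841 0.25221684 0.0682397 ] [-0.05260488  0.48513208  0.3358197 ] 0.08745409606436519
```

View pics/scene3.png

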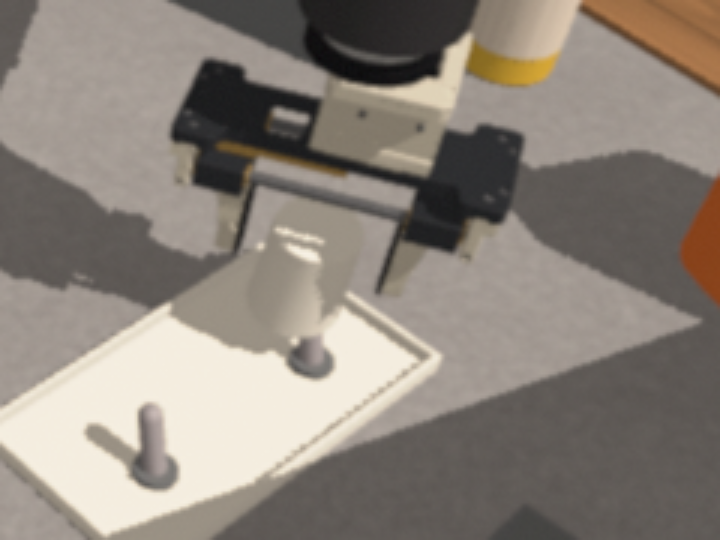

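The cup hangs on the peg, leaning a little towards the left finger but not touching it, with about zero force. Lift straight up.

{"api": "arm_command", "payload": {
  "plan": [
    {"tx": -2, "ty": -1, "tz": 5, "roll": 0, "grip": 1},
    {"tx": -2, "ty": -1, "tz": 12, "roll": 0, "grip": 1},
    {"tx": -2, "ty": -1, "tz": 20, "roll": 0, "grip": 1},
    {"tx": -2, "ty": -1, "tz": 30, "roll": 0, "grip": 1},
    {"tx": -2, "ty": -1, "tz": 45, "roll": 0, "grip": 1},
    {"tx": -2, "ty": -1, "tz": 60, "roll": 0, "grip": 1},
    {"tx": -2, "ty": -1, "tz": 90, "roll": 0, "grip": 1},
    {"tx": -2, "ty": -1, "tz": 130, "roll": 0, "grip": 1},
    {"tx": -2, "ty": -1, "tz": 170, "roll": 0, "grip": 1},
    {"tx": -2, "ty": -1, "tz": 200, "roll": 0, "grip": 1}
  ]
}}

```text
time: 12.0
tool_pos: [0.5571, 0.2513, 0.2713]
orientation: [-2.789, 1.441, -0.002]
ft_force: [0.2, 1.4, -0.2]
gripper_width: 0.0873
grip_force: 0.0
```

{"api": "arm_command", "payload": {
  "plan": [
    {"tx": 0, "ty": -40, "tz": 0, "roll": 0, "grip": 1},
    {"tx": 0, "ty": -80, "tz": 0, "roll": 0, "grip": 1},
    {"tx": 0, "ty": -120, "tz": 0, "roll": 0, "grip": 1},
    {"tx": 0, "ty": -160, "tz": 0, "roll": 0, "grip": 1},
    {"tx": 0, "ty": -200, "tz": 0, "roll": 0, "grip": 1},
    {"tx": 0, "ty": -200, "tz": 0, "roll": 0, "grip": 1},
    {"tx": 0, "ty": -200, "tz": 0, "roll": 0, "grip": 1},
    {"tx": 0, "ty": -200, "tz": 0, "roll": 0, "grip": 1}
  ]
}}

```text
time: 13.0
tool_pos: [0.5568, 0.0519, 0.2685]
orientation: [-2.791, 1.441, -0.0]
ft_force: [-0.5, 0.2, 0.1]
gripper_width: 0.0878
grip_force: 0.0
```

```bash
python3 - <<'E'
from h import *
c=capture("scene");save("scene4",cv2.resize(c["img"][120:420,250:610],None,fx=2,fy=2));a=pts(c)
for n,w in(("scene",a),("top",pts(capture("top")))):
    f=w.reshape(-1,3);g=f[(np.hypot(f[:,0]-.553,f[:,1]-.25)<.06)&(f[:,2]>.03)&(f[:,2]<.14)]
    t=g[g[:,2]>.1];print(n,len(g),"zmax",g[:,2].max(),"top mean",t.mean(0),cv2.minEnclosingCircle(t[:,:2].astype(np.float32)),"zmin",g[:,2].min())
    A=np.c_[t[:,:2],np.ones(len(t))];k=np.linalg.lstsq(A,t[:,2],rcond=None)[0];print("slope",k)
    s=f[(np.hypot(f[:,0]-.6468,f[:,1]+.1523)<.05)&(f[:,2]>.03)&(f[:,2]<.045)];print("small",cv2.minEnclosingCircle(s[:,:2].astype(np.float32)) if len(s) else None)
E
```

```text
scene 1365 zmax 0.12038491484515845 top mean [0.56047165 0.24817726 0.11301042] ((0.5589985251426697, 0.2515801787376404), 0.029745588079094887) zmin 0.030398959469182696
slope [-0.14220547  0.1426188   0.15731781]
small ((0.6466434597969055, -0.15151818096637726), 0.0290862787514925)
top 1178 zmax 0.12175482744047106 top mean [0.55675404 0.25042305 0.11338729] ((0.558182954788208, 0.25186488032341003), 0.02925536036491394) zmin 0.03649191501546811
slope [-0.01438157  0.100886    0.09613011]
small ((0.6469807624816895, -0.15247637033462524), 0.028862014412879944)
```

View pics/scene4.png

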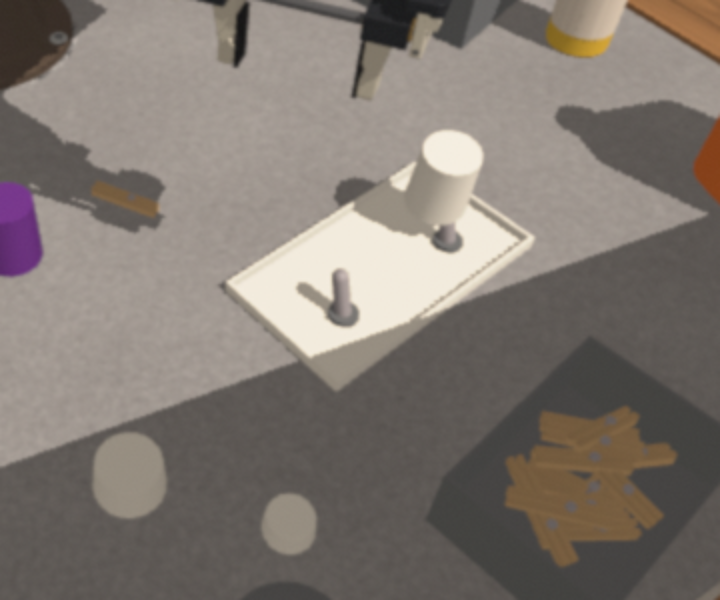

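The tall cup hangs on the long peg (crop about (445,180)) with its rim clear of the tray. Its top is about 0.115 m up, 6 mm from the tip, and the small cup hasn't moved. I'll check that it's still, then hand in.

```bash
python3 - <<'E'
from h import *
a=capture("scene")["img"][180:235,450:500].astype(int)
for _ in range(5): b=capture("scene")["img"][180:235,450:500].astype(int)
d=abs(a-b).max(2);print(d.mean(),(d>40).sum())
if (d>40).sum()<15: print(env.finish_job())
E
```

```text
0.8694545454545455 0
the job is handed in; nothing more can be done
None
```

I handed the job in with the tall cup released and hanging still, mouth-down on the long peg; its floor sits about 6 mm from the tip, the rim is clear of the tray, and the small cup has not moved.

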